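# Find and release the latched key on the charging station

### The job

One of the four identical keys on the charging station was left latched down. Tap each key with the fingertips, one after the other from left to right, so lightly that no free key goes right in and the latched one stays latched; then press the latched key in until its latch lets go and lift off, so that all four keys stand up. Lift or shift nothing: leave the loose things on and around the station where they are.

Things in the scene. Friction and masses are not known exactly. Their poses are not given: they have to be found in the camera images.
- console: Charging station: fixed black box 180 (x) x 250 (y) x 50 mm high, four identical grey push keys in a row on top. Origin: centre of its underside, on the desk. x points away from the robot, y to its left; turned up to 20 degrees. Key centres: x = -40 mm, y = +78, +26, -26, -78 mm (24 mm free between caps). Behind them a 6 mm ridge (x = 0 to 10 mm), then a deck with loose things up to 30 mm high.
- key1: First key from the robot's left (+y). All keys: square cap 28 x 28 mm, origin at the centre of its top, axes as the console's, moves straight down. Free key: top 64 mm above the desk, 14 mm proud of the case. Latched key: top at 60.5 mm, 3.5 mm lower. Fully in (10 mm of travel): top at 54 mm.
- key2: Second key from the left, same shape and heights as key1. Feel of any free key: it yields from 0.6 N on, sinks about 1 mm for each further 0.7 N (7.6 N fully in) and springs back up when let go; it does not latch when pushed in.
- key3: Third key from the left, same as key1. Feel of the latched key: solid up to about 2.5 N, then it sinks about 1 mm for each further 0.7 N. When its top is about 3 mm below the latched height (about 5 N) the latch lets go for good, and the key rises fully when the finger is lifted. Pressed less, it stays latched.
- key4: Fourth key from the left (the robot's rightmost, -y end), same shape, heights and feel as the others.
- battery: Loose bystander: silver and black battery pack 34 x 90 x 24 mm (with a 12 mm plug at its +y end), lying on the deck behind the left keys. Origin: centre of its underside.
- tyre_a: Loose bystander: black toy-car wheel, 62 mm across and 26 mm thick, lying flat on the deck behind the right keys. Origin: centre of its underside.
- tyre_b: Loose bystander: the same kind of wheel, lying flat on the desk to the right of the console. Origin: centre of its underside.
- driver: Loose bystander: screwdriver, 160 mm long, lying across on the desk in front of the console. Origin: underside of its middle.
- oil: Loose bystander: small upright bottle, 36 mm across and 85 mm tall, on the desk to the left of the console. Origin: centre of its underside.
- car: Loose bystander: model car 230 x 125 x 80 mm on the desk at the far right. Origin: centre of its underside.

How it is judged:
On the way, in this order (a step that is already met when the one before it is completed fails the run):
1. first key from the left is tapped with the fingers (contact force between the fingers and key1 above 0.3 N), for 0.02 s.
2. second key from the left is tapped with the fingers (contact force between the fingers and key2 above 0.3 N), for 0.02 s.
3. third key from the left is tapped with the fingers (contact force between the fingers and key3 above 0.3 N), for 0.02 s.
4. fourth key from the left is tapped with the fingers (contact force between the fingers and key4 above 0.3 N), for 0.02 s.
5. the fingers are off all keys and the latched key is still latched (its top between 2.5 and 4.5 mm low), so the taps were light (contact force between the fingers and key1 below 0.1 N and contact force between the fingers and key2 below 0.1 N and contact force between the fingers and key3 below 0.1 N and contact force between the fingers and key4 below 0.1 N and (z of key1 in the frame of console between 0.0595 and 0.0615 m or z of key2 in the frame of console between 0.0595 and 0.0615 m or z of key3 in the frame of console between 0.0595 and 0.0615 m or z of key4 in the frame of console between 0.0595 and 0.0615 m)), for 0.1 s.
6. the latched key is pressed with the fingers, below where it was latched (((contact force between the fingers and key1 above 0.3 N and z of key1 in the frame of console below 0.0595 m) or (contact force between the fingers and key2 above 0.3 N and z of key2 in the frame of console below 0.0595 m) or (contact force between the fingers and key3 above 0.3 N and z of key3 in the frame of console below 0.0595 m) or (contact force between the fingers and key4 above 0.3 N and z of key4 in the frame of console below 0.0595 m))), for 0.02 s.
7. all four keys stand up (z of each of key1, key2, key3, key4 in the frame of console above 0.0625 m), for 0.2 s.
At the end, for the whole second after the job is handed in: All four keys stand up (each top within 1.5 mm of the free height), and no bystander is more than 20 mm from where it was (all of step 7 and distance of each of battery, tyre_a, tyre_b, driver, oil, car from where it was at the start of the episode below 0.02 m); the robot touches nothing.
It fails at once if a free key (key1) is pushed right in (8 mm or more) while another key is still down (z of key1 in the frame of console below 0.056 m and z of any of key2, key3, key4 in the frame of console below 0.0615 m).
It fails at once if a free key (key2) is pushed right in (8 mm or more) while another key is still down (z of key2 in the frame of console below 0.056 m and z of any of key1, key3, key4 in the frame of console below 0.0615 m).
It fails at once if a free key (key3) is pushed right in (8 mm or more) while another key is still down (z of key3 in the frame of console below 0.056 m and z of any of key1, key2, key4 in the frame of console below 0.0615 m).
It fails at once if a free key (key4) is pushed right in (8 mm or more) while another key is still down (z of key4 in the frame of console below 0.056 m and z of any of key1, key2, key3 in the frame of console below 0.0615 m).
It fails at once if a loose bystander is displaced by more than 20 mm, lifted or carried (distance of any of battery, tyre_a, tyre_b, driver, oil, car from where it was at the start of the episode above 0.02 m).
It also fails if it takes over 51 s, if anything falls off the work surface, if the arm or the gripper's body presses on something with over 40 N, if the wrist force passes 120 N, or if a joint passes its speed limit or range.

### The arm

A 6-joint arm with a two-finger parallel gripper is mounted at the origin on the work surface. World frame = base frame: x ahead of the robot, y to its left, z up, the work surface at z = 0. Lengths are in m, angles in rad, forces in N, time in s.
With the tool pointing down it reaches from about 0.35 to 0.975 m from the base axis. Payload 4.9 kg.
Tool frame: the origin (TCP) lies at the very end of the fingers, on their centre line; the grasp point (between the pads) lies 19 mm behind it; z points along the fingers, x is the direction in which the jaws open and shut, and the axes are right-handed (so a half turn about z gives the same grasp; the last joint's range is limited). The gripper opens to 85 mm and grips with 20 to 120 N. Pads are 22 mm wide; open, the fingers measure 114 mm over their backs; the gripper's body (76 mm by 85 mm) begins 54 mm behind the grasp point. The pads swing forward as they close: fully open they stand 13 mm farther back than shut.
Start: joints at [-1.398, 0.053, 1.613, -0, 1.476, -0.119], TCP at [0.18, -0.599, 0.231] pointing down, gripper open.
Joint ranges: [-3.01, 3.01], [-1.01, 2.22], [0.06, 2.58], [-1.02, 4.17], [0.09, 2.62], [-3.14, 3.14]. Speed limits (rad/s): [2.57, 2.57, 3.14, 3.14, 3.14, 3.14].

### API

Orientations are given as [roll, pitch, yaw] about the fixed x, y, z axes, in that order (R = Rz(yaw) Ry(pitch) Rx(roll)).
In Python, from rig import robot gives the robot as it stands. The module is installed in compiled form; this text tells all that it offers.
- The arm moves only by the tool servo_tool, never from a script. Its argument "commands" is a list of rows, each a list of 7 numbers: the shift along the tool's x, y, z in m, then the turn, a rotation vector about the tool's x, y, z in degrees, then the gripper command: -1 is shut, 1 is fully open, values between are in proportion. A call has 1 to 12 rows; each row shifts and turns the commanded pose from where the row before left it, along the tool's axes as they then stand; what a row does not reach is not made up. A row lasts 1/10 s, in which the tool goes at most 50 mm and 8.59 degrees, less where a joint would pass 70% of its speed; a pose out of reach is approached as far as the arm can. A call is refused whole if a number of a shift passes 0.05 or a number of a turn 8.59, either way. A call with a gripper value outside its range is refused whole. The fingers move at their own pace and stop on an object; "squeeze" is the grip in N (left out, the last holds). Time passes only in rows, so rows that do not move let the fingers close. It gives the time, the measured TCP pose, the force and the opening at its end, in the units of the state.
- robot.get_state(): the state, without advancing time (a new reading comes with each control period).
- robot.camera(name): name is "scene" or "top" or "wrist"; returns the picture (384x512x3 uint8, red, green, blue); there is no depth.
- robot.camera_info(name): a dict with "fx", "fy", "cx", "cy" (pixels), "R" (3x3) and "t" (3): a world point X has camera coordinates R X + t. Camera axes: x right, y down, z forward; pixel columns grow to the right and rows downward; lengths in m; the calibration is good to about 2 mm. A picture is of the moment at which its call begins: read the wrist's pose just before it. camera_info takes no time and is no camera call; for the wrist camera it gives the pose at the moment of the call.
- robot.close_job(): hands the job in, once; it reports no verdict.
The state is a dict: "clock": time; "q": joint angles; "qd": joint speeds; "joint_torque": joint torques, N m; "tool_pos": TCP position; "tcp_rot": TCP orientation; "force": force on the tool from outside, world axes, zero at the start; "ft_torque": the same for the moment, N m; "width": opening from 0.0 (shut) to 1.0 (fully open).
Only numpy, scipy, OpenCV 4.12 (cv2) and the standard library are available. Lean on these libraries where they do the work, as an engineer would, in place of code of your own. Each camera call takes 0.05 s, during which the arm holds its last target. There are 200 camera calls.

## Working session

There is one attempt and no reset: what is moved stays moved. The work goes in short steps, Python scripts to look and compute and a tool call to move; the robot and the scene stay as the last step left them, time stands still between calls to the robot, and variables do not carry over. Pictures are saved under pics/ and viewed, about 8 in all and at most 12, crops included, and the job is handed in when it is done.

Besides the shell and the picture viewer there is one more tool, called after "Call:" in YAML: its name, and indented under it one key for each argument. servo_tool: Moves the arm, as the interface text tells. Its arguments: {"type":"object","properties":{"commands":{"type":"array","items":{"type":"array","items":{"type":"number"}}},"squeeze":{"type":"number"}},"required":["commands"]}

```bash
mkdir -p pics; python3 - <<'E'
from rig import robot
import cv2
print(robot.get_state())
for n in("top","scene"):
    im=robot.camera(n); cv2.imwrite(f"pics/{n}0.png",im[:,:,::-1]); print(n,robot.camera_info(n))
E
```

```text
{'clock': 0.0, 'q': array([-1.39796512e+00,  5.33732764e-02,  1.61431933e+00, -9.39056966e-06,
        1.47602007e+00, -1.18981373e-01]), 'qd': array([ 5.26592908e-04,  2.93130739e-04, -7.06995534e-04,  9.39002884e-04,
        1.19805970e-03,  9.39055702e-05]), 'joint_torque': array([-1.05766325e-03, -3.93688846e+01, -3.70176244e+01, -1.62584120e-04,
        7.06349572e-03, -1.86093146e-06]), 'tool_pos': array([ 0.17970359, -0.59793986,  0.23003773]), 'tcp_rot': array([-3.14135029e+00,  2.10614285e-03, -1.27898259e+00]), 'force': array([-0.52277712,  0.81318772,  0.10600526]), 'ft_torque': array([0.02106272, 0.036792  , 0.060664  ]), 'width': 1.001435665135572}
top {'fx': 425.4701480317993, 'fy': 425.4701480317993, 'cx': 254.57548130346487, 'cy': 190.05641317534744, 'R': array([[-0.02015566, -0.99978545, -0.00477483],
       [-0.99419623,  0.02054732, -0.10560146],
       [ 0.10567691,  0.00261865, -0.99439707]]), 't': array([-0.0810491 ,  0.58596759,  1.19770912])}
scene {'fx': 348.01845480612405, 'fy': 348.01845480612405, 'cx': 252.53981594400727, 'cy': 187.77233954235152, 'R': array([[ 0.2762099 ,  0.96090781, -0.01908609],
       [ 0.57872978, -0.18214316, -0.79491868],
       [-0.76731997,  0.20851872, -0.60641571]]), 't': array([-0.03895693, -0.27120261,  1.33953097])}
```

View pics/top0.png

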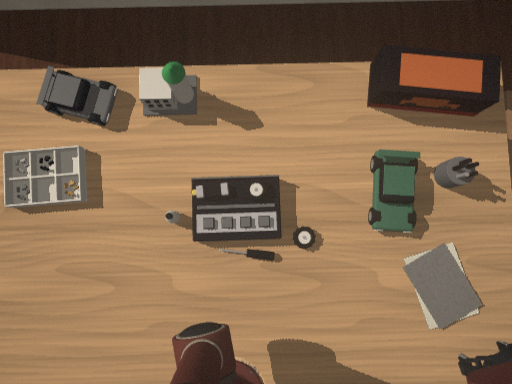

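View pics/scene0.png

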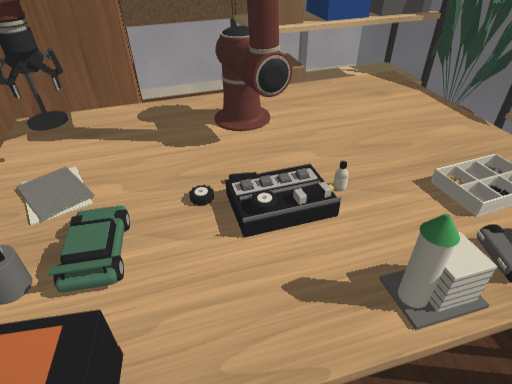

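```bash
cat > h.py <<'E'
import numpy as np
def ray(ci,u,v,z):
    R=np.array(ci['R']);t=np.array(ci['t']);c=-R.T@t
    d=R.T@np.array([(u-ci['cx'])/ci['fx'],(v-ci['cy'])/ci['fy'],1]);return c+d*(z-c[2])/d[2]
def proj(ci,X):
    p=np.array(ci['R'])@X+np.array(ci['t']);return p[0]/p[2]*ci['fx']+ci['cx'],p[1]/p[2]*ci['fy']+ci['cy']
E
python3 - <<'E'
from rig import robot
import cv2
from h import *
ci=robot.camera_info("top")
for u,v in[(208,223),(227,222),(246,222),(265,221)]: print(ray(ci,u,v,.064))
im=cv2.imread("pics/top0.png")[165:265,155:325]
cv2.imwrite("pics/c0.png",cv2.resize(im,None,fx=4.7,fy=4.7,interpolation=cv2.INTER_CUBIC))
E
```

```text
[0.49101693 0.03859253 0.064     ]
[ 0.49272218 -0.01441571  0.064     ]
[ 0.49164667 -0.0673775   0.064     ]
[ 0.49335164 -0.12038     0.064     ]
```

View pics/c0.png

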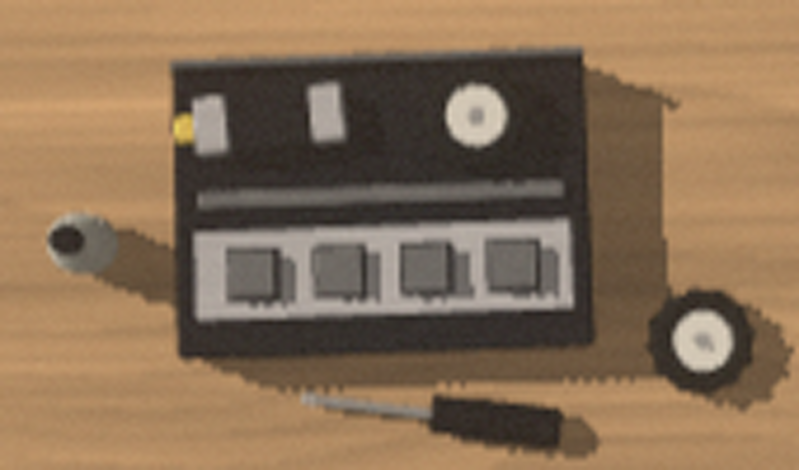

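Call:
servo_tool:
  commands:
    - [-0.034,-0.035,0,0,0,0,-1]
    - [-0.034,-0.035,0,0,0,0,-1]
    - [-0.034,-0.035,0,0,0,0,-1]
    - [-0.034,-0.035,0,0,0,0,-1]
    - [-0.034,-0.035,0,0,0,0,-1]
    - [-0.034,-0.035,0,0,0,0,-1]
    - [-0.034,-0.035,0,0,0,0,-1]
    - [-0.034,-0.035,0,0,0,0,-1]
    - [-0.034,-0.035,0,0,0,0,-1]
    - [-0.034,-0.035,0,0,0,0,-1]
    - [-0.034,-0.035,0,0,0,0,-1]
    - [-0.034,-0.035,0,0,0,0,-1]

```text
clock: 1.3
tool_pos: [0.465, -0.0849, 0.2311]
tcp_rot: [-3.142, -0.0, -1.279]
force: [0.9, -0.2, -0.5]
width: 0.003
```

Call:
servo_tool:
  commands:
    - [0,0,0,0,0,7.4,-1]
    - [0,0,0,0,0,7.4,-1]
    - [0,0,0,0,0,0,-1]
    - [0,0,0,0,0,0,-1]
    - [0,0,0,0,0,0,-1]

```text
clock: 1.8
tool_pos: [0.4644, -0.0873, 0.2311]
tcp_rot: [3.141, 0.0, -1.536]
force: [0.5, -0.9, -0.4]
width: -0.005
```

```bash
python3 - <<'E'
from rig import robot
import cv2
from h import *
ci=robot.camera_info("top")
for u,v in[(208.3,223),(226.6,222.4),(245.3,221.7),(263.9,221.1)]: print(ray(ci,u,v,.064))
s=robot.get_state();print(s);ci=robot.camera_info("wrist");print(ci)
np.save("ci1.npy",ci,allow_pickle=True)
cv2.imwrite("pics/w1.png",robot.camera("wrist")[:,:,::-1])
E
```

```text
[0.49099995 0.03775597 0.064     ]
[ 0.49163251 -0.01328578  0.064     ]
[ 0.49252041 -0.06544157  0.064     ]
[ 0.49313584 -0.11730871  0.064     ]
{'clock': 1.8, 'q': array([-3.43448585e-01, -3.25634384e-01,  1.95527084e+00, -2.74614648e-05,
        1.51229171e+00,  1.19286039e+00]), 'qd': array([-0.00225683, -0.00152109, -0.00279929, -0.00082531,  0.00033221,
        0.01054174]), 'joint_torque': array([ 1.83417192e-01, -2.32493412e+01, -3.73292077e+01,  7.89917365e-03,
        2.31252430e-03, -1.20414482e-02]), 'tool_pos': array([ 0.46444014, -0.0872999 ,  0.23109156]), 'tcp_rot': array([ 3.14127071e+00,  9.83239706e-05, -1.53630738e+00]), 'force': array([ 0.46017553, -0.92375896, -0.37740923]), 'ft_torque': array([-0.02085914, -0.02003282, -0.01078181]), 'width': -0.0048371885097456555}
{'fx': 338.93210215973966, 'fy': 338.93210215973966, 'cx': 255.0232006709524, 'cy': 195.23663061568016, 'R': array([[ 0.03587978, -0.99935552, -0.00108511],
       [-0.962969  , -0.03486369,  0.26734852],
       [-0.26721406, -0.00854748, -0.96359929]]), 't': array([-0.10444966,  0.40945806,  0.50085559])}
```

View pics/w1.png

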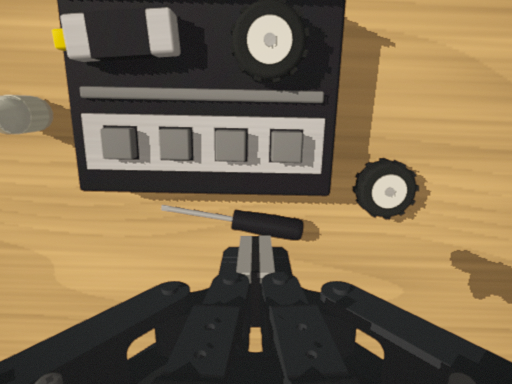

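```bash
python3 - <<'E'
from h import *
ci=np.load("ci1.npy",allow_pickle=True).item()
P=np.array([ray(ci,u,v,.0635) for u,v in[(119.5,142.5),(176,143.5),(231,144.5),(286,145.5)]]);print(P)
print(np.degrees(np.polyfit(P[:,1],P[:,0],1)), np.linalg.norm(P[0]-P[3]))
E
```

```text
[[ 0.49129715  0.0363174   0.0635    ]
 [ 0.49224051 -0.01499448  0.0635    ]
 [ 0.49313586 -0.06500421  0.0635    ]
 [ 0.4940323  -0.11507504  0.0635    ]]
[-1.03425532 28.18723283] 0.15141714643929305
```

Call:
servo_tool:
  commands:
    - [-0.0249,-0.0062,0.0306,0,0,0,-1]
    - [-0.0249,-0.0062,0.0306,0,0,0,-1]
    - [-0.0249,-0.0062,0.0306,0,0,0,-1]
    - [-0.0249,-0.0062,0.0306,0,0,0,-1]
    - [-0.0249,-0.0062,0.0306,0,0,0,-1]
    - [0,0,0,0,0,0,-1]
    - [0,0,0,0,0,0,-1]
    - [0,0,0,0,0,0,-1]

```text
clock: 2.65
tool_pos: [0.4926, 0.0376, 0.0798]
tcp_rot: [-3.139, -0.001, -1.538]
force: [0.9, -0.1, -0.1]
width: -0.004
```

Call:
servo_tool:
  commands:
    - [0,0,0.004,0,0,0,-1]
    - [0,0,0.003,0,0,0,-1]
    - [0,0,0.003,0,0,0,-1]
    - [0,0,0,0,0,0,-1]
    - [0,0,0,0,0,0,-1]

```text
clock: 3.15
tool_pos: [0.4914, 0.0384, 0.0682]
tcp_rot: [3.141, -0.0, -1.537]
force: [-0.0, -0.5, 0.3]
width: -0.0
```

```bash
python3 - <<'E'
from rig import robot
import cv2
print(robot.get_state()['force'],robot.get_state()['tool_pos'])
cv2.imwrite("pics/w2.png",robot.camera("wrist")[:,:,::-1])
E
```

```text
[-0.03792479 -0.5477121   0.25984727] [0.49141084 0.03836668 0.06824251]
```

View pics/w2.png

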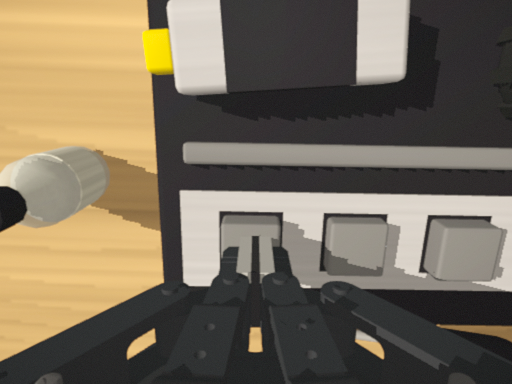

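Call:
servo_tool:
  commands:
    - [0,0,0.003,0,0,0,-1]
    - [0,0,0.003,0,0,0,-1]
    - [0,0,0.001,0,0,0,-1]
    - [0,0,0,0,0,0,-1]
    - [0,0,0,0,0,0,-1]

```text
clock: 3.7
tool_pos: [0.4917, 0.0385, 0.0616]
tcp_rot: [-3.141, -0.0, -1.537]
force: [0.0, 0.7, 2.8]
width: -0.002
```

Call:
servo_tool:
  commands:
    - [0,0,-0.006,0,0,0,-1]
    - [0,0,-0.006,0,0,0,-1]
    - [0.026,0.0005,0,0,0,0,-1]
    - [0.026,0.0004,0,0,0,0,-1]
    - [0,0,0,0,0,0,-1]
    - [0,0,0,0,0,0,-1]
    - [0,0,0.005,0,0,0,-1]
    - [0,0,0.004,0,0,0,-1]
    - [0,0,0.002,0,0,0,-1]
    - [0,0,0,0,0,0,-1]
    - [0,0,0,0,0,0,-1]

```text
clock: 4.8
tool_pos: [0.4922, -0.0132, 0.0621]
tcp_rot: [3.141, 0.0, -1.537]
force: [0.7, 0.0, 0.6]
width: 0.001
```

Call:
servo_tool:
  commands:
    - [0,0,0.001,0,0,0,-1]
    - [0,0,0,0,0,0,-1]
    - [0,0,0,0,0,0,-1]

```text
clock: 5.1
tool_pos: [0.4924, -0.0135, 0.0614]
tcp_rot: [-3.142, 0.0, -1.537]
force: [0.0, 0.1, -0.1]
width: -0.001
```

Call:
servo_tool:
  commands:
    - [0,0,0.001,0,0,0,-1]
    - [0,0,0,0,0,0,-1]
    - [0,0,0,0,0,0,-1]

```text
clock: 5.4
tool_pos: [0.4925, -0.0136, 0.0606]
tcp_rot: [-3.141, -0.0, -1.537]
force: [-0.7, -0.1, 0.3]
width: 0.004
```

Call:
servo_tool:
  commands:
    - [0,0,0.0006,0,0,0,-1]
    - [0,0,0,0,0,0,-1]
    - [0,0,0,0,0,0,-1]

```text
clock: 5.7
tool_pos: [0.4926, -0.0136, 0.06]
tcp_rot: [-3.141, -0.0, -1.537]
force: [-0.5, -0.0, 2.8]
width: 0.0
```

```bash
python3 - <<'E'
from rig import robot
for i in range(6):
    s=robot.get_state(); print(s['clock'],s['force'].round(2),s['tool_pos'].round(4)); robot.camera("top")
E
```

```text
5.7 [-0.53 -0.05  2.84] [ 0.4926 -0.0136  0.06  ]
5.75 [-1.43  0.99  3.69] [ 0.4925 -0.0136  0.06  ]
5.8 [-0.81 -0.03  3.39] [ 0.4925 -0.0136  0.06  ]
5.85 [ 0.16 -1.09  2.05] [ 0.4925 -0.0136  0.0599]
5.9 [ 0.57 -0.76  3.52] [ 0.4925 -0.0136  0.0599]
5.95 [ 0.47 -0.57  2.24] [ 0.4925 -0.0136  0.0599]
```

Call:
servo_tool:
  commands:
    - [0,0,-0.006,0,0,0,-1]
    - [0,0,-0.0066,0,0,0,-1]
    - [0.026,0.0005,0,0,0,0,-1]
    - [0.026,0.0004,0,0,0,0,-1]
    - [0,0,0,0,0,0,-1]
    - [0,0,0,0,0,0,-1]
    - [0,0,0.005,0,0,0,-1]
    - [0,0,0.004,0,0,0,-1]
    - [0,0,0.002,0,0,0,-1]
    - [0,0,0,0,0,0,-1]
    - [0,0,0,0,0,0,-1]

```text
clock: 7.1
tool_pos: [0.4931, -0.065, 0.0613]
tcp_rot: [3.141, 0.001, -1.537]
force: [-0.4, 1.7, 1.7]
width: -0.002
```

```bash
python3 - <<'E'
from rig import robot
for i in range(4):
    s=robot.get_state(); print(s['clock'],s['force'].round(2),s['tool_pos'].round(4)); robot.camera("top")
E
```

```text
7.1 [-0.45  1.67  1.71] [ 0.4931 -0.065   0.0613]
7.15 [-0.63  1.59  3.09] [ 0.4931 -0.0651  0.0614]
7.2 [-0.54  1.21  2.59] [ 0.4932 -0.0652  0.0614]
7.25 [-0.62  2.26  2.13] [ 0.4932 -0.0653  0.0614]
```

Call:
servo_tool:
  commands:
    - [0,0,-0.006,0,0,0,-1]
    - [0,0,-0.005,0,0,0,-1]
    - [0.026,0.0005,0,0,0,0,-1]
    - [0.026,0.0004,0,0,0,0,-1]
    - [0,0,0,0,0,0,-1]
    - [0,0,0,0,0,0,-1]
    - [0,0,0.005,0,0,0,-1]
    - [0,0,0.004,0,0,0,-1]
    - [0,0,0.002,0,0,0,-1]
    - [0,0,0,0,0,0,-1]
    - [0,0,0,0,0,0,-1]

```text
clock: 8.4
tool_pos: [0.4939, -0.117, 0.0613]
tcp_rot: [3.141, 0.001, -1.537]
force: [-1.0, 1.2, 2.0]
width: -0.001
```

```bash
python3 - <<'E'
from rig import robot
import cv2
for i in range(4):
    s=robot.get_state(); print(s['clock'],s['force'].round(2),s['tool_pos'].round(4)); im=robot.camera("wrist")
cv2.imwrite("pics/w3.png",im[:,:,::-1])
E
```

```text
8.4 [-0.95  1.23  2.03] [ 0.4939 -0.117   0.0613]
8.45 [0.13 1.   2.24] [ 0.494  -0.1171  0.0614]
8.5 [-0.48  1.02  1.91] [ 0.494  -0.1172  0.0614]
8.55 [-0.82  1.68  2.62] [ 0.494  -0.1173  0.0614]
```

View pics/w3.png

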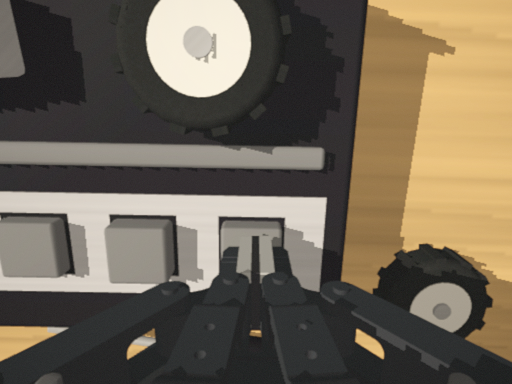

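Call:
servo_tool:
  commands:
    - [0,0,-0.006,0,0,0,-1]
    - [0,0,-0.005,0,0,0,-1]
    - [0,0,0,0,0,0,-1]
    - [0,0,0,0,0,0,-1]
    - [-0.026,-0.0005,0,0,0,0,-1]
    - [-0.026,-0.0004,0,0,0,0,-1]
    - [-0.026,-0.0005,0,0,0,0,-1]
    - [-0.026,-0.0004,0,0,0,0,-1]
    - [0,0,0,0,0,0,-1]
    - [0,0,0,0,0,0,-1]

```text
clock: 9.6
tool_pos: [0.4922, -0.0134, 0.0721]
tcp_rot: [3.141, -0.0, -1.536]
force: [0.2, -0.4, -0.7]
width: -0.001
```

Call:
servo_tool:
  commands:
    - [0,0,0.005,0,0,0,-1]
    - [0,0,0.005,0,0,0,-1]
    - [0,0,0.002,0,0,0,-1]
    - [0,0,0.002,0,0,0,-1]
    - [0,0,0.0015,0,0,0,-1]
    - [0,0,0,0,0,0,-1]
    - [0,0,0,0,0,0,-1]
    - [0,0,0,0,0,0,-1]

```text
clock: 10.4
tool_pos: [0.4923, -0.0139, 0.0572]
tcp_rot: [3.141, -0.001, -1.537]
force: [-3.9, -2.2, 5.8]
width: 0.002
```

Call:
servo_tool:
  commands:
    - [0,0,0.001,0,0,0,-1]
    - [0,0,0,0,0,0,-1]
    - [0,0,0,0,0,0,-1]

```text
clock: 10.7
tool_pos: [0.4925, -0.0139, 0.0564]
tcp_rot: [3.142, -0.001, -1.537]
force: [-4.2, -1.8, 5.9]
width: -0.002
```

Call:
servo_tool:
  commands:
    - [0,0,-0.01,0,0,0,-1]
    - [0,0,-0.02,0,0,0,-1]
    - [0,0,-0.04,0,0,0,-1]
    - [0,0.03,-0.04,0,0,0,-1]
    - [0,0.03,-0.035,0,0,0,-1]
    - [0,0,0,0,0,0,-1]
    - [0,0,0,0,0,0,-1]
    - [0,0,0,0,0,0,-1]

```text
clock: 11.5
tool_pos: [0.4321, -0.0153, 0.1997]
tcp_rot: [3.14, 0.001, -1.537]
force: [-0.1, -0.4, 0.4]
width: -0.003
```

```bash
python3 - <<'E'
from rig import robot
import cv2
s=robot.get_state(); print(s['clock'],s['force'].round(2),s['tool_pos'].round(4)); im=robot.camera("wrist")
cv2.imwrite("pics/w4.png",cv2.resize(im[60:260,60:380,::-1],None,fx=2.4,fy=2.4,interpolation=cv2.INTER_CUBIC))
E
```

```text
11.5 [-0.08 -0.35  0.37] [ 0.4321 -0.0153  0.1997]
```

View pics/w4.png

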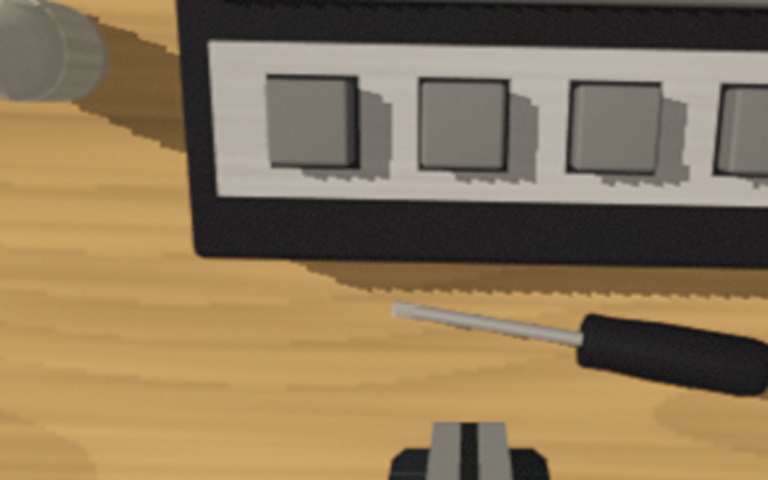

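```bash
python3 -c "
from rig import robot
print(robot.close_job())"
```

```text
the job is handed in; nothing more can be done
None
```

I tapped all four keys from left to right at about 2–3 N each, pressed the latched one until its latch should have let go, and handed the job in at about 11.5 s. No verdict was reported.

- **Finding the latched key:** it was key2. It gave no force until the fingers read about 60 mm and then held about 3 N, while the other three were already pushing back at about 61.5 mm.
- **Releasing it:** I pressed key2 down to a reading of about 56.4 mm (5.9 N), then lifted off to about 0.20 m.
- **Last checks:**
  - The final wrist picture shows key1, key2 and key3 with matching caps and shadows, so key2 stands up.
  - Key4 was only partly in that picture. It felt free when tapped.
  - The force reading was near zero and the robot was clear of everything.
  - The bottle and screwdriver looked undisturbed. The battery, wheels and car were out of frame, but the arm never touched them.

The only oddity was a sideways force of about 4 N during the final press. No check failed or disagreed.

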